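# Hold the purge valve open with its bayonet key

## Task

Lift the bayonet key (the one with the flat wing handle) out of the parts tray, leaving the round-knobbed blanking cap in the tray and not knocking over the jar. Put the key into the bayonet port of the purge valve with its wing in line with the entry slots, push it all the way down against the spring, then, still pushing, twist it a quarter turn clockwise (seen from above). The valve springs back if let go, so finish while still holding the key gripped, pushed right down and turned.

Things in the scene. Friction and masses are not known exactly. Their poses are not given: they have to be found in the camera images.
- bayonet_key: Loose key, 0.11 kg, standing upright in the tray. Origin: centre of the pin's flat tip, z up; 73 mm high. Steel pin 24 mm diameter, z 0-34 mm (tip chamfered 3 mm); two lugs along its x, 38 mm tip to tip, 8 mm wide, z 6-12 mm; flange 46 mm diameter, z 34-40 mm; black flat wing handle z 40-73 mm, 44 mm long in x (parallel to the lugs), 12 mm thick in y. A half turn about z makes no difference.
- blank_cap: Loose black blanking cap standing in the tray beside the key: 60 mm high, 42 mm flange, round knob 32 mm diameter, no wing and no lugs. Origin at the centre of its underside. To be left in the tray.
- tray: Fixed white open parts tray, 110 (x) x 160 (y) x 38 mm high, walls and floor 4 mm thick, origin at the centre of its underside. Key and cap stand on its floor, one in each half along y.
- valve_port: Fixed purge valve on the bench: round aluminium body 68 mm diameter and 46 mm high on a 94 mm steel foot disc, hose stubs along +y and -y. Origin at the centre of its underside; the two entry slots of its bayonet port lie along its own x axis.
- port_mouth (a point): Centre of the opening in the valve's top face, 46 mm above the bench: hole 28 mm diameter, two slots 12 mm wide reaching 22 mm from centre along +x and -x; lip 6 mm thick, chamber of 22 mm radius below. 12 mm below the mouth is the sprung rotor: the key's tip lands on it with the lugs still in the lip's slots; its two 12 mm notches, in line with the slots, take the lugs.
- plunger (a joint): How far the rotor is pushed down, m: 0 at rest, stop at 0.011. Spring: about 5 N at the start, 10.5 N at the stop. The lugs clear the lip and can turn from 0.006 on.
- rotor (a joint): How far the rotor is turned clockwise seen from above, rad: 0 at rest, stop at 1.5. A spring turns it back (0.03 N m at 0, 0.12 N m at the stop). The key's lugs drive it with up to about 0.13 rad of play, so the key itself turns up to about 1.6 rad from the slot direction to the stop.
- jar: Loose black jar with a white cap, 62 mm diameter, 105 mm high, standing on the bench; origin at the centre of its underside. Not to be knocked over.
Things that resemble listed ones, but are neither listed nor needed, are in the scene too. What is shaped like the bayonet_key but blue or pink is not meant.

How it is judged:
On the way, in this order (a step that is already met when the one before it is completed fails the run):
1. the key is lifted clear of the tray in the gripper (height (world z) of bayonet_key above 0.06 m and contact force between the fingers and bayonet_key above 2 N), for 0.1 s.
2. the key is pushed down in the port, lugs below the lip, not yet turned (value of joint plunger above 0.006 m and value of joint rotor below 0.5 rad and horizontal distance between bayonet_key and port_mouth below 0.005 m), for 0.05 s.
At the end, for the whole second after the job is handed in: Key upright (0.15 rad) in the port, within 5 mm of its axis, tip over 18 mm deep; plunger pushed over 7.5 mm, rotor turned clockwise over 1.2 rad, key over 1.25 rad from the slots, still gripped by the fingers (over 2 N); blanking cap in the tray, jar standing (value of joint plunger above 0.0075 m and value of joint rotor above 1.2 rad and angle between the x axis of bayonet_key and the x axis of valve_port, either way round above 1.25 rad and horizontal distance between bayonet_key and port_mouth below 0.005 m and z of bayonet_key in the frame of port_mouth below -0.018 m and angle between bayonet_key's own z axis and vertical below 0.15 rad and contact force between the fingers and bayonet_key above 2 N and height (world z) of blank_cap below 0.03 m and x of blank_cap in the frame of tray between -0.055 and 0.055 m and y of blank_cap in the frame of tray between -0.08 and 0.08 m and angle between jar's own z axis and vertical below 0.5 rad); the arm keeps its last pose, push and grip.
It fails at once if the blanking cap is lifted out of the tray (height (world z) of blank_cap above 0.045 m).
It fails at once if the jar is knocked over (angle between jar's own z axis and vertical above 0.6 rad).
It also fails if it takes over 53 s, if anything falls off the work surface, if the arm or the gripper's body presses on something with over 40 N, if the wrist force passes 120 N, or if a joint passes its speed limit or range.

## Robot

A 6-joint arm with a two-finger parallel gripper is mounted at the origin on the work surface; the furniture and walls round the work are solid. World frame = base frame: x ahead of the robot, y to its left, z up, the work surface at z = 0. Lengths are in m, angles in rad, forces in N, time in s.
With the tool pointing down it reaches from about 0.35 to 0.925 m from the base axis. Payload 6.4 kg.
Tool frame: the origin (TCP) lies between the finger pads; the fingertips stand 22 mm ahead of it and the grasp point (between the pads) lies 3 mm ahead of it (env.tip_reach is the z of the fingertips in the tool frame, in m); z points along the fingers, y is the line along which they close (so a half turn about z gives the same grasp; the last joint's range is limited). The gripper opens to 94 mm and grips with 3 to 60 N. Pads are 16 mm wide; open, the fingers measure 119 mm over their backs; the gripper's body (75 mm by 177 mm) begins 78 mm behind the grasp point.
Start: joints at [-1.314, 0.245, 1.558, -0, 1.339, -0.174], TCP at [0.271, -0.591, 0.227] pointing down, gripper open.
Joint ranges: [-3.13, 3.13], [-1.02, 2.26], [0.13, 2.54], [-0.95, 4.09], [0.21, 2.88], [-2.74, 2.74]. Speed limits (rad/s): [2.57, 2.57, 3.14, 3.14, 3.14, 3.14].

## Interface

Orientations are given as a unit quaternion [x, y, z, w].
In Python, from station import env gives the robot as it stands.
- The arm moves only by the shell command python3 -m pendant 'ROWS' [FORCE]. ROWS is text: rows parted by semicolons, each of 5 numbers parted by spaces: the opening, from 0 (shut) to 1 (fully open), then the shift along the world's x, y, z in cm, then the turn about the world's z in rad. A call has 1 to 20 rows; each row shifts and turns the commanded pose from where the row before left it; what a row does not reach is not made up. A row lasts 1/8 s, in which the tool goes at most 62.5 mm and 10.7 degrees, less where a joint would pass 70% of its speed; a pose out of reach is approached as far as the arm can. A call is refused whole if a number of a shift passes 6.25 or a number of a turn 0.188, either way. A call with a gripper value outside its range is refused whole. The fingers move at their own pace and stop on an object; FORCE is the grip in N (left out, the last holds). Time passes only in rows, so rows that do not move let the fingers close. It gives the time, the measured TCP pose, the force, the opening and the grip force at its end, in the units of the state.
- env.sense(): the state, without advancing time (a new reading comes with each control period).
- env.snapshot(name): name is "scene" or "top" or "wrist"; returns a dict with "pixels" (384x512x3 uint8, red, green, blue), "vfov" (degrees; the focal length in pixels is half the picture's height over the tangent of half this angle, whatever the lens; pixels are square), "cx", "cy" (the principal point, pixels), "camera_from_world" (4x4, takes a point from world to camera coordinates); the wrist camera has in their place "T_tool_cam" (4x4, takes a point from camera to tool coordinates, whose origin is the TCP and whose axes are the flange's). Camera axes: x right, y down, z forward; pixel columns grow to the right and rows downward; lengths in m; the calibration is good to about 2 mm. A picture is of the moment at which its call begins: read the wrist's pose just before it. There is no depth.
- env.job_done(): hands the job in; it is judged then, once.
The state is a dict: "clock": time; "joint_pos": joint angles; "qvel": joint speeds; "joint_torque": joint torques, N m; "position": TCP position; "orientation": TCP orientation; "wrist_force": force on the tool from outside, world axes, zero at the start; "wrist_torque": the same for the moment, N m; "opening": opening from 0.0 (shut) to 1.0 (fully open); "gripper_force": force on a finger pad.
Only numpy, scipy, OpenCV 4.12 (cv2) and the standard library are available. Lean on these libraries where they do the work, as an engineer would, in place of code of your own. Each camera call takes 0.05 s, during which the arm holds its last target. There are 200 camera calls.

## Working session

There is one attempt and no reset: what is moved stays moved. The work goes in short steps, Python scripts to look and compute and a shell command to move; the robot and the scene stay as the last step left them, time stands still between calls to the robot, and variables do not carry over. Pictures are saved under pics/ and viewed, at most 10 in all, crops included, and the job is handed in when it is done.

```bash
mkdir -p pics
cat > h.py <<'E'
import numpy as np, cv2
from station import env
from scipy.spatial.transform import Rotation as R
def snap(n,f):
    s=env.sense(); d=env.snapshot(n); cv2.imwrite('pics/'+f,d['pixels'][:,:,::-1])
    if 'camera_from_world' in d: T=np.linalg.inv(np.array(d['camera_from_world']))
    else:
        W=np.eye(4); W[:3,:3]=R.from_quat(s['orientation']).as_matrix(); W[:3,3]=s['position']; T=W@np.array(d['T_tool_cam'])
    np.savez('pics/'+f+'.npz',T=T,f=192/np.tan(np.radians(d['vfov'])/2),cx=d['cx'],cy=d['cy'])
    return d
def ray(f,uv,z):
    k=np.load('pics/'+f+'.npz'); T=k['T']
    d=T[:3,:3]@np.array([(uv[0]-k['cx'])/k['f'],(uv[1]-k['cy'])/k['f'],1]); o=T[:3,3]
    return o+d*(z-o[2])/d[2]
E
python3 - <<'E'
from h import *
a=snap('scene','s1.png');b=snap('top','t1.png');c=snap('wrist','w1.png')
print(env.sense(), a['vfov'],b['vfov'],c['vfov'],{k for k in b},c['T_tool_cam'])
for n in 'st': print(np.load(f'pics/{n}1.png.npz')['T'].round(3))
E
```

```text
{'clock': 0.15, 'joint_pos': array([-1.31408692e+00,  2.45613549e-01,  1.55868998e+00, -2.32166845e-05,
        1.33872841e+00, -1.74080523e-01]), 'qvel': array([-0.0001848 , -0.00240553, -0.00339379, -0.00056553, -0.00010365,
       -0.00064706]), 'joint_torque': array([ 2.63076290e-04, -4.16268218e+01, -3.14981318e+01,  6.85393531e-02,
        3.16296145e-02, -8.34656657e-05]), 'position': array([ 0.27133622, -0.59019709,  0.2266478 ]), 'orientation': array([ 9.76891228e-01,  2.13735845e-01, -4.10086753e-05, -7.18559715e-04]), 'wrist_force': array([-0.59002054,  0.11754118,  1.81426485]), 'wrist_torque': array([-0.00344451,  0.03791098,  0.04909316]), 'gripper_force': 0.0, 'opening': 1.0020173412981577} 51.95814226149146 45.18526397806935 64.72485166072227 {'cy', 'camera_from_world', 'pixels', 'cx', 'vfov'} [[ 2.38293059e-04 -9.67888965e-01 -2.51377992e-01  7.29401141e-02]
 [ 9.99999663e-01  3.31379813e-05  8.20354602e-04  8.41987930e-05]
 [-7.85682007e-04 -2.51378102e-01  9.67888647e-01 -1.58108972e-01]
 [ 0.00000000e+00  0.00000000e+00  0.00000000e+00  1.00000000e+00]]
[[-0.757 -0.282  0.59  -0.322]
 [-0.654  0.314 -0.689  0.8  ]
 [ 0.009 -0.907 -0.422  0.532]
 [ 0.     0.     0.     1.   ]]
[[-2.000e-03 -9.790e-01  2.040e-01  2.900e-02]
 [-1.000e+00  2.000e-03  1.000e-03  1.100e-02]
 [-2.000e-03 -2.040e-01 -9.790e-01  1.657e+00]
 [ 0.000e+00  0.000e+00  0.000e+00  1.000e+00]]
```

View pics/t1.png

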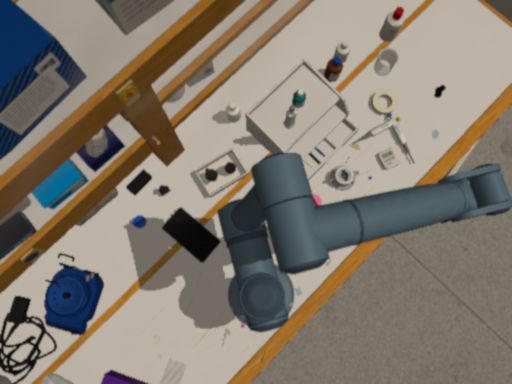

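View pics/s1.png

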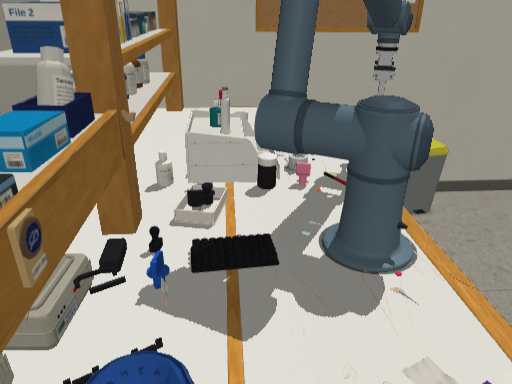

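The top view shows the tray at about (219,173) with two dark parts in it and the valve at (343,177). The jar is hidden by the arm; in the scene view it is at (267,170). Next I'll enlarge crops of these.

Run:
```python
from h import *
t=cv2.imread('pics/t1.png');s=cv2.imread('pics/s1.png')
A=cv2.resize(t[140:210,180:270],None,fx=4.4,fy=4.4,interpolation=3)
B=cv2.resize(t[140:210,310:400],None,fx=4.4,fy=4.4,interpolation=3)
C=cv2.resize(s[140:230,170:350],(792,280),interpolation=3)
o=np.zeros((600,800,3),np.uint8);o[:A.shape[0],:A.shape[1]]=A;o[:B.shape[0],400:400+B.shape[1]]=B;o[315:595,:792]=C
cv2.imwrite('pics/c1.png',o)
for n,uv,z in [('tray',(219,173),.038),('L',(211,174),.07),('R',(229,168),.06),('valve',(343,177),.046),('pink',(317,200),.07)]: print(n,ray('t1.png',uv,z).round(3))
for n,uv,z in [('jarbase',(267,187),0),('trayL',(200,205),.038),('key',(195,190),.07),('cap',(208,186),.06)]: print(n,ray('s1.png',uv,z).round(3))
```

```text
tray [0.427 0.149 0.038]
L [0.416 0.175 0.07 ]
R [0.44  0.112 0.06 ]
valve [ 0.409 -0.296  0.046]
pink [ 0.321 -0.198  0.07 ]
jarbase [ 0.391 -0.094  0.   ]
trayL [0.402 0.18  0.038]
key [0.431 0.17  0.07 ]
cap [0.44  0.114 0.06 ]
```

View pics/c1.png

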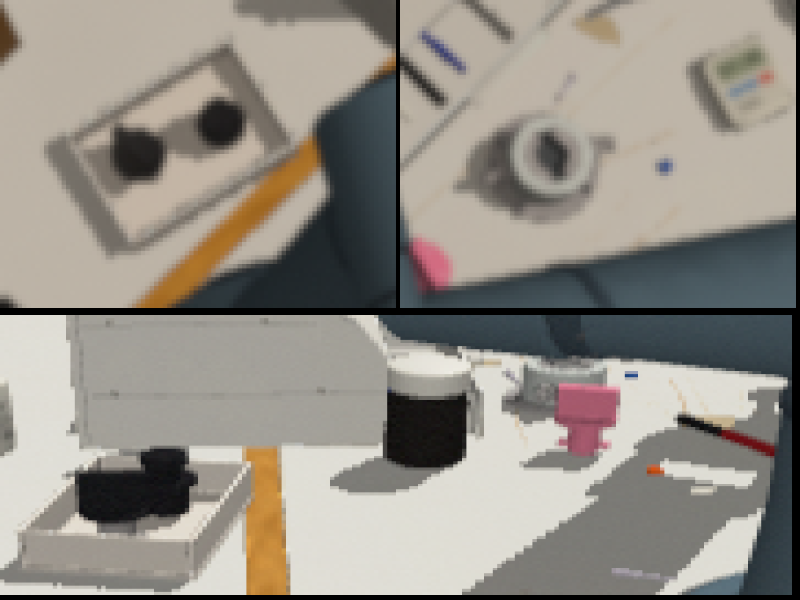

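Left part, with the wing, is the key; the right one is the cap. The jar stands at about (0.40,-0.09), and a pink decoy is near (0.32,-0.20). I'll look at the valve from above on the way to the tray.

```bash
python3 -m pendant '1 2 4.2 0.5 0; 1 2 4.2 0.5 0; 1 2 4.2 0.5 0;1 2 4.2 0.5 0;1 2 4.2 0.5 0;1 2 4.2 0.5 0;1 2 4.2 0 0;1 0 0 0 0;1 0 0 0 0'; python3 -c "
from h import *
snap('wrist','w2.png')"
```

```text
clock: 1.27
position: [0.4112, -0.2969, 0.2573]
orientation: [0.977, 0.214, -0.0, 0.0]
wrist_force: [0.5, -0.3, -0.6]
opening: 1.002
gripper_force: 0.0
```

View pics/w2.png

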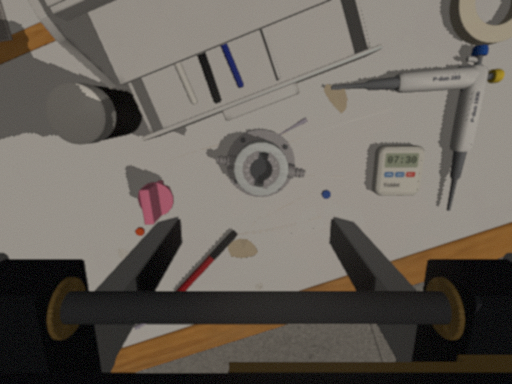

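The wrist view shows the valve at about (261,167), with hose stubs at (222,160) and (298,173). The jar is at (80,112) and the pink decoy at (155,200). I'll enlarge the port.

Run:
```python
from h import *
w=cv2.imread('pics/w2.png')
cv2.imwrite('pics/c2.png',cv2.resize(w[130:205,211:311],None,fx=8,fy=8,interpolation=2))
for n,uv,z in [('valve',(261,167),.046),('s1',(222,160),.03),('s2',(298,173),.03),('jartop',(78,112),.105),('jartop',(78,112),.105)]: print(n,ray('w2.png',uv,z).round(4))
```

```text
valve [ 0.4205 -0.3008  0.046 ]
s1 [ 0.4054 -0.2531  0.03  ]
s2 [ 0.4309 -0.3491  0.03  ]
jartop [ 0.4039 -0.1072  0.105 ]
jartop [ 0.4039 -0.1072  0.105 ]
```

View pics/c2.png

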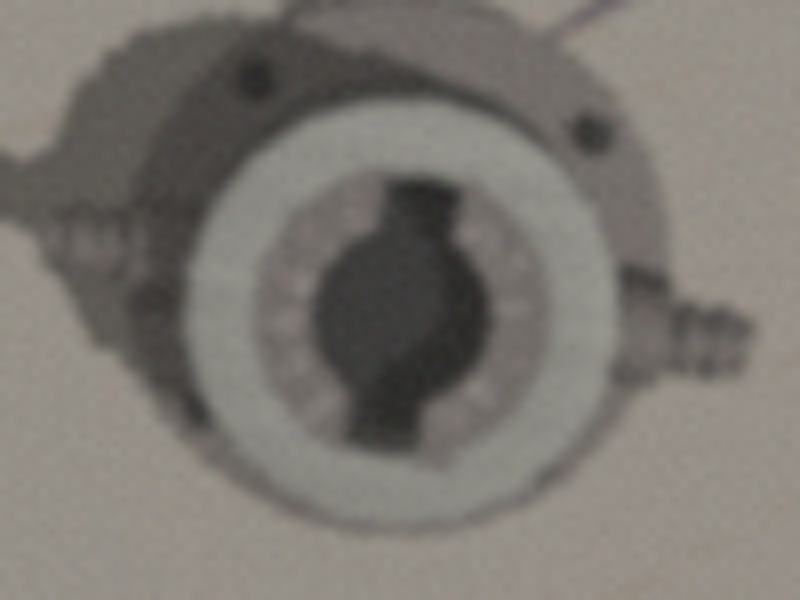

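The port shows clearly. The slots run from about (424,190) to (384,435) in the crop, with the ring centre near (402,315).

Run:
```python
from h import *
w=cv2.imread('pics/w2.png')
g=cv2.cvtColor(cv2.resize(w[130:205,211:311],None,fx=8,fy=8,interpolation=2),6)
full=lambda p:(211+(p[0]+.5)/8-.5,130+(p[1]+.5)/8-.5)
for nm,m in [('ring',(g>140)),('dark',g<95)]:
    m=m.astype(np.uint8); 
    mm=np.zeros_like(m); cv2.circle(mm,(402,315),(225 if nm=='ring' else 160),1,-1); m&=mm
    c=max(cv2.findContours(m,0,1)[0],key=cv2.contourArea)
    e=cv2.fitEllipse(c); print(nm,e, ray('w2.png',full(e[0]),.046).round(4))
    if nm=='dark':
        p=np.array([ray('w2.png',full(q),.046)[:2] for q in np.argwhere(m)[::5,::-1]]); p0=p.mean(0); u=np.linalg.svd(p-p0,full_matrices=False)[2][0]; print(p0.round(4),'pca',np.arctan2(u[1],u[0]))
a,b=[ray('w2.png',full(q),.046) for q in ((424,190),(384,435))]; d=a-b; print('slotdir',np.arctan2(d[1],d[0]),np.linalg.norm(d),(a+b)/2)
```

```text
ring ((407.982177734375, 315.2659912109375), (370.7593994140625, 383.6257629394531), 145.98313903808594) [ 0.4186 -0.3025  0.046 ]
dark ((401.8474426269531, 314.7280578613281), (171.8550567626953, 267.89349365234375), 10.904499053955078) [ 0.4182 -0.3016  0.046 ]
[ 0.4182 -0.3016] pca -2.881562301751554
slotdir 0.2762162876277427 0.03888564694157103 [ 0.41845163 -0.30179878  0.046     ]
```

```bash
python3 -m pendant '1 -1 4 1.3 0;1 -1 4 1.3 0;1 -1 4 1.3 0;1 0 4 0 0;1 0 4 0 0;1 0 4 0 0;1 0 4 0 0;1 0 4 0 0;1 0 4 0 0;1 1.2 3.7 -1.2 0;1 1.2 3.7 -1.2 0;1 1.2 3.7 -1.2 0;1 0 0 0 0;1 0 0 0 0'; python3 -c "
from h import *
snap('wrist','w3.png')
w=cv2.imread('pics/w3.png'); cv2.imwrite('pics/c3.png',cv2.resize(w[60:260,120:390],(800,593),interpolation=2))"
```

```text
clock: 3.08
position: [0.4178, 0.1734, 0.2605]
orientation: [0.977, 0.213, -0.0, 0.0]
wrist_force: [-0.2, 0.9, -0.5]
opening: 0.998
gripper_force: 0.0
```

View pics/c3.png

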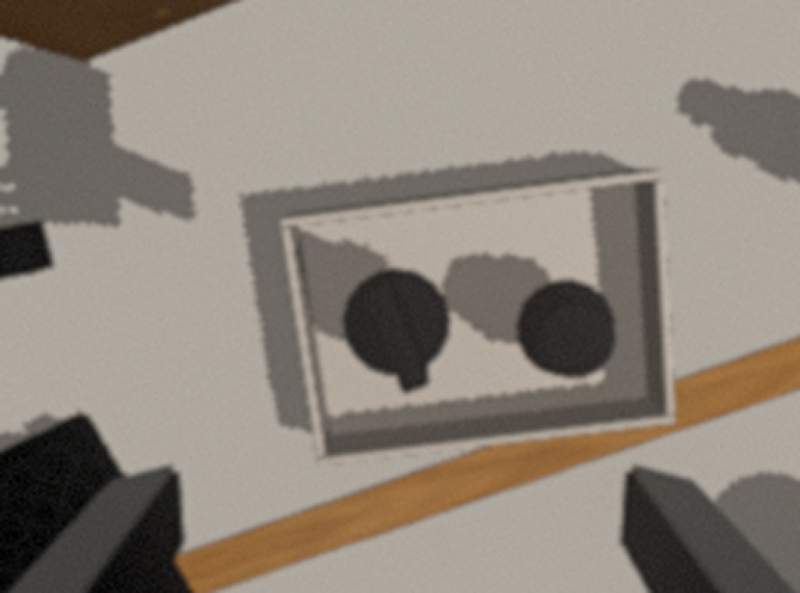

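The key is at crop (396,322), with its wing tip sticking out at (413,385), and the cap is at (566,328). I'll stretch the contrast to see the wing's top face.

Run:
```python
from h import *
w=cv2.imread('pics/w3.png')
c=cv2.resize(w[140:200,220:300],(800,600),interpolation=2).astype(float)
cv2.imwrite('pics/c4.png',np.clip((cv2.GaussianBlur(c,(0,0),6)-20)*5,0,255).astype(np.uint8))
```

```text
(no output)
```

View pics/c4.png

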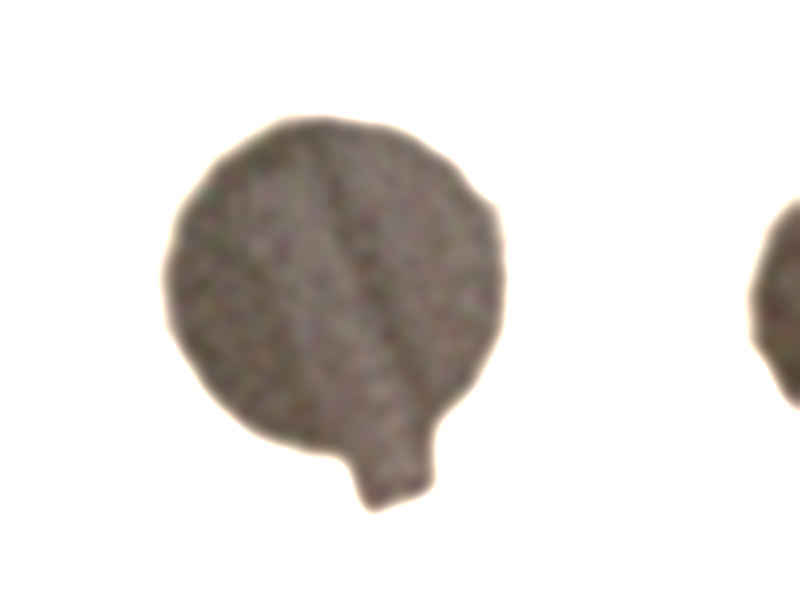

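The wing's top face runs from about (285,165) to (404,497) in this crop, and the flange centre is at about (335,285).

Run:
```python
from h import *
full=lambda p:(220+(p[0]+.5)/10-.5,140+(p[1]+.5)/10-.5)
r=lambda p,z:ray('w3.png',full(p),z)
print('cam',np.load('pics/w3.png.npz')['T'][:3,3])
a,b=r((285,165),.077),r((404,497),.077); d=a-b
print('wing',(a+b)/2,np.linalg.norm(d),np.arctan2(d[1],d[0]))
a,b=r((325,170),.077),r((425,415),.077);d=a-b;print('edge',np.arctan2(d[1],d[0]))
a,b=r((433,485),.077),r((375,508),.077);d=a-b;print('end',np.linalg.norm(d),np.arctan2(d[1],d[0])+np.pi/2, 'center from end',(a+b)/2)
print('flange',r((335,285),.044), 'edges', np.linalg.norm(r((165,285),.044)-r((503,285),.044)))
w=cv2.imread('pics/w3.png');k=(120+567/2.963,60+328/2.963);print('cap',ray('w3.png',k,.05)); print(env.sense()['joint_pos'])
```

```text
cam [0.48421304 0.20378132 0.41857572]
wing [0.42189371 0.17638763 0.077     ] 0.04110038048034958 0.7673450221062479
edge 0.8134706569498705
end 0.007282608826537 0.818563204618571 center from end [0.40715449 0.1621488  0.077     ]
flange [0.4209422  0.17748244 0.044     ] edges 0.04236317409304711
cap [0.44895639 0.11098685 0.05      ]
[ 1.41686538e-01 -2.70114307e-01  2.00681819e+00 -3.30148872e-04
  1.40441173e+00  1.28358900e+00]
```

```bash
python3 -m pendant '0.5 0.4 0.35 -3 0.125;0.5 0 0 -3 0.125;0.5 0 0 -3 0.12;0.5 0 0 -3 0;0.5 0 0 -2.5 0;0.5 0 0 -2.5 0;0.5 0 0 -1.2 0;0.5 0 0 -0.7 0;0.5 0 0 0 0;0 0 0 0 0;0 0 0 0 0;0 0 0 0 0;0 0 0 0 0;0 0 0 0 0;0 0 0 0 0' 30; python3 -c "
from h import *
snap('wrist','w4.png')"
```

```text
clock: 5.0
position: [0.4216, 0.1779, 0.0716]
orientation: [0.921, 0.39, 0.0, 0.0]
wrist_force: [0.2, 0.4, 1.7]
opening: 0.125
gripper_force: 30.0
```

View pics/w4.png

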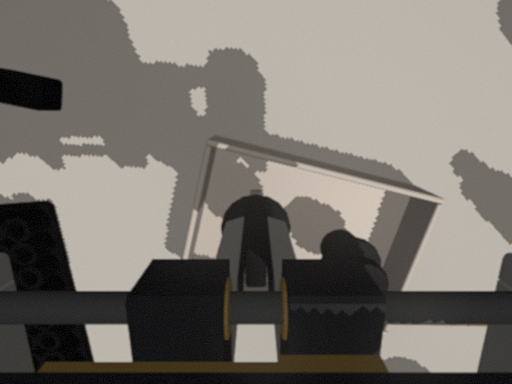

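Gripped: the 0.125 opening is 12 mm, the wing's thickness. The flange shows at (256,195–230), with the wing end at about (256,190). I'll work out the key's offset along the tool's x.

Run:
```python
from h import *
g=cv2.imread('pics/w4.png',0)
for u in (240,248,252,256,260,264,272): print(u,g[180:262:2,u])
s=env.sense();M=R.from_quat(s['orientation']).as_matrix()
print('yaw',np.arctan2(M[1,0],M[0,0]))
for v,z in [(190,.077),(190,.016),(195,.044),(197,.044),(285,.077)]: print(v,z,M.T@(ray('w4.png',(256,v),z)-s['position']))
for u in(222,290): print(M.T@(ray('w4.png',(u,222),.044)-s['position']))
```

```text
240 [114 112 112 112 112 110 111 113 111  74  33  35  32  30  34  31  31  34
  40  72  76  76  70  73  73  73  76  71  71  69  69  63  67  62  58  52
  49  43  42  36  34]
248 [113 112 113 113 113 111 114 103  53  31  37  30  30  36  32  32  27  31
  32  32  27  31  33  28  27  28  32  27  26  32  26  26  25  27  24  28
  32  30  26  27  27]
252 [113 114 111 112 109  77  82  71  35  35  27  29  34  33  32  29  30  32
  30  29  30  35  25  31  28  25  26  28  24  27  22  26  25  27  20  24
  37  30  29  28  29]
256 [111 113 110 114 109  77  80  62  35  33  32  32  35  31  34  34  34  32
  30  32  29  29  31  31  32  23  29  28  26  27  26  21  29  25  25  21
  24  23  27  29  31]
260 [159 180 145 112 114  88  88  80  41  36  35  36  35  30  34  34  35  35
  32  35  33  32  30  29  27  30  28  28  27  24  28  19  21  27  16  29
  24  24  22  33  31]
264 [185 182 184 177 186 181 184 178 102  33  33  37  38  34  33  35  30  31
  32  34  29  29  28  31  28  29  27  28  34  26  30  24  21  27  21  22
  28  19  16  19  25]
272 [186 186 186 187 185 185 186 186 189 158  55  42  44  39  39  45  40  38
  39  67  75  74  75  77  72  74  75  70  73  73  73  73  74  71  72  71
  69  66  62  62  53]
yaw 0.8007587736388521
190 0.077 [ 0.03343587  0.00055712 -0.00539242]
190 0.016 [0.0176667  0.00075931 0.05560471]
195 0.044 [0.02162133 0.00066939 0.02760543]
197 0.044 [0.02029993 0.00067055 0.02760519]
285 0.077 [-0.02217831  0.00060594 -0.00540258]
[ 0.00339043 -0.02144593  0.02760092]
[0.00338818 0.0228219  0.02760328]
```

```bash
python3 -m pendant '0 0 0 4 0;0 0 0 4 0;0 0 0 4 0;0 0 0 4 0;0 0 0 4 0;0 -1.3 -4 0 -0.11;0 -1.3 -4 0 -0.11;0 -1.3 -4 0 -0.11;0 0 -4 0 -0.11;0 0 -4 0 -0.093;0 0 -4 0 0;0 0 -4 0 0;0 0 -4 0 0;0 0 -4 0 0;0 1.2 -4 0 0;0 1.2 -4 0 0;0 1.3 -3.9 0 0;0 0 0 0 0' 40; python3 -m pendant '0 0 0 -4 0;0 0 0 -4 0;0 0 0 -4 0;0 0 0 -1.8 0;0 0 0 0 0;0 0 0 0 0';python3 -c "
from h import *
snap('wrist','w5.png');print(env.sense()['joint_pos'])
w=cv2.imread('pics/w5.png'); cv2.imwrite('pics/c5.png',cv2.resize(w[110:290,160:400],(800,600),interpolation=2))"
```

```text
clock: 7.3
position: [0.4193, -0.3027, 0.2704]
orientation: [0.991, 0.132, -0.001, -0.001]
wrist_force: [0.2, 0.7, -0.6]
opening: 0.125
gripper_force: 40.0
clock: 8.05
position: [0.4203, -0.3019, 0.1353]
orientation: [0.991, 0.134, 0.001, 0.001]
wrist_force: [1.1, -0.2, -1.0]
opening: 0.123
gripper_force: 40.0
[-8.42264599e-01  3.87127323e-02  1.96661130e+00  3.70086080e-05
  1.13272688e+00  4.60577861e-01]
```

View pics/c5.png

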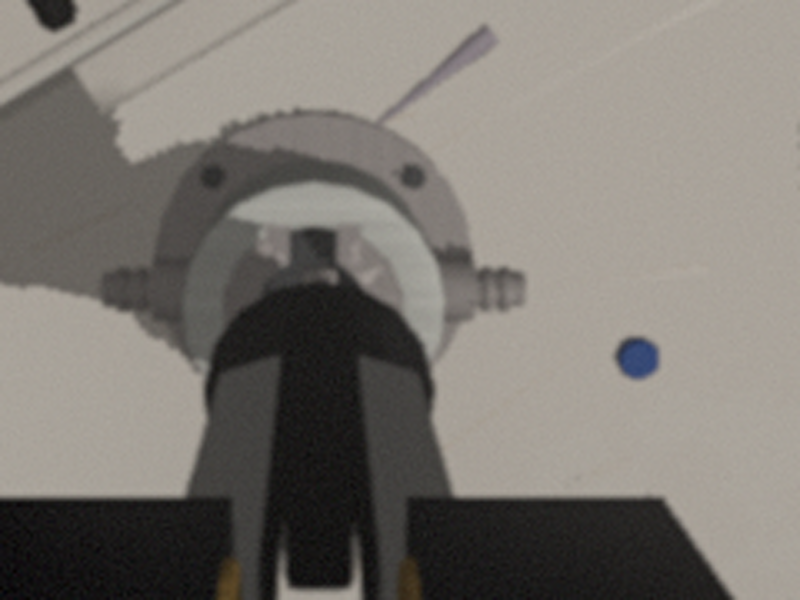

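The slot points straight up the image, in line with the wing. The ring centre is at about u=314 and the key flange at about u=320. The ring's far edge is at v≈183, the slot's end at v≈228 and the flange edge at v≈283.

Run:
```python
from h import *
s=env.sense();M=R.from_quat(s['orientation']).as_matrix();P=s['position']
print(P,'yaw',np.arctan2(M[1,0],M[0,0]))
f=lambda p:(160+(p[0]+.5)*.3-.5,110+(p[1]+.5)*.3-.5)
q=lambda p,z:(M.T@(ray('w5.png',f(p),z)-P)*1000).round(1)
tip=P[2]-.0676
print('ring far -34',q((314,183),.046)-[34,0,0],'sides',q((185,290),.046),q((444,290),.046))
print('slot end -22',q((315,228),.046)-[22,0,0], 'stubs',q((103,290),.025),q((525,290),.025))
print('flange far -23',q((320,283),tip+.034)-[23,0,0],'sides',q((205,380),tip+.037),q((435,380),tip+.037))
print('wing end +22',q((320,587),tip+.073)+[22,0,0])
print('slot dir', q((315,228),.046)-q((315,280),.046))
```

```text
[ 0.42039482 -0.30200918  0.13544953] yaw 0.26794076044597964
ring far -34 [-3.3 -1.1 89.5] sides [  3.2 -34.   89.3] [ 3.2 31.9 89.6]
slot end -22 [-2.7 -0.9 89.5] stubs [ -2.7 -59.5 110.3] [ -2.7  57.  110.6]
flange far -23 [-2.6  0.3 33.6] sides [  1.3 -22.5  30.5] [ 1.2 23.1 30.7]
wing end +22 [-0.4  0.2 -5.4]
slot dir [13.4  0.   0. ]
```

```bash
python3 -m pendant '0 -0.12 0.11 0 0;0 0 0 -0.7 0;0 0 0 -0.7 0;0 0 0 -0.6 0;0 0 0 -0.5 0;0 0 0 -0.5 0;0 0 0 -0.4 0;0 0 0 0 0;0 0 0 0 0' 55; python3 -m pendant '0 0 0 -0.3 0;0 0 0 -0.3 0;0 0 0 -0.2 0;0 0 0 0 0;0 0 0 0 0'
```

```text
clock: 9.22
position: [0.4183, -0.3, 0.0999]
orientation: [0.991, 0.134, -0.0, -0.0]
wrist_force: [-1.9, 2.4, 4.3]
opening: 0.123
gripper_force: 55.0
clock: 9.85
position: [0.4185, -0.3003, 0.0922]
orientation: [0.991, 0.134, 0.0, 0.0]
wrist_force: [-2.5, 3.0, 7.8]
opening: 0.126
gripper_force: 55.0
```

Spring force and depth match a plunger travel of about 9 mm. I'll relax the side load, push to the stop, then twist.

```bash
python3 -m pendant '0 -0.05 0.05 -0.1 0;0 0 0 -0.15 0;0 0 0 0 0;0 0 0 0 0' 60; python3 -m pendant '0 0 0 0 -0.12;0 0 0 0 -0.12;0 0 0 0 -0.12;0 0 0 0 -0.12;0 0 0 0 0'
```

```text
clock: 10.35
position: [0.4185, -0.3002, 0.0905]
orientation: [0.991, 0.134, 0.001, 0.001]
wrist_force: [-3.2, 3.1, 11.4]
opening: 0.121
gripper_force: 60.0
clock: 10.98
position: [0.4189, -0.3011, 0.0906]
orientation: [0.994, -0.106, 0.002, 0.002]
wrist_force: [-1.9, 0.2, 8.8]
opening: 0.121
gripper_force: 60.0
```

```bash
python3 -m pendant '0 0 0 -0.1 -0.12;0 0 0 0 -0.12;0 0 0 0 -0.12;0 0 0 0 -0.12;0 0 0 0 -0.12;0 0 0 0 -0.12;0 0 0 0 -0.12;0 0 0 0 -0.12;0 0 0 0 -0.1;0 0 0 0 0;0 0 0 0 0'
python3 - <<'E'
from h import *
s=env.sense();M=R.from_quat(s['orientation']).as_matrix();print('yaw',np.arctan2(M[1,0],M[0,0]),M[:,2],s['wrist_torque'],s['joint_pos'],s['wrist_force'])
snap('wrist','w6.png')
w=cv2.imread('pics/w6.png'); cv2.imwrite('pics/c6.png',cv2.resize(w[110:290,160:400],(800,600),interpolation=2))
E
```

```text
clock: 12.35
position: [0.4184, -0.302, 0.0905]
orientation: [0.805, -0.594, 0.002, 0.002]
wrist_force: [-5.5, -1.2, 13.5]
opening: 0.121
gripper_force: 60.0
yaw -1.2710058536298061 [ 9.67451619e-04 -5.52745476e-03 -9.99984256e-01] [-0.06276749  1.27520409  0.15779592] [-0.84372981  0.10410141  1.99199362 -0.00342059  1.04072738  1.99979673] [-5.52081371 -1.16769042 13.49209756]
```

View pics/c6.png

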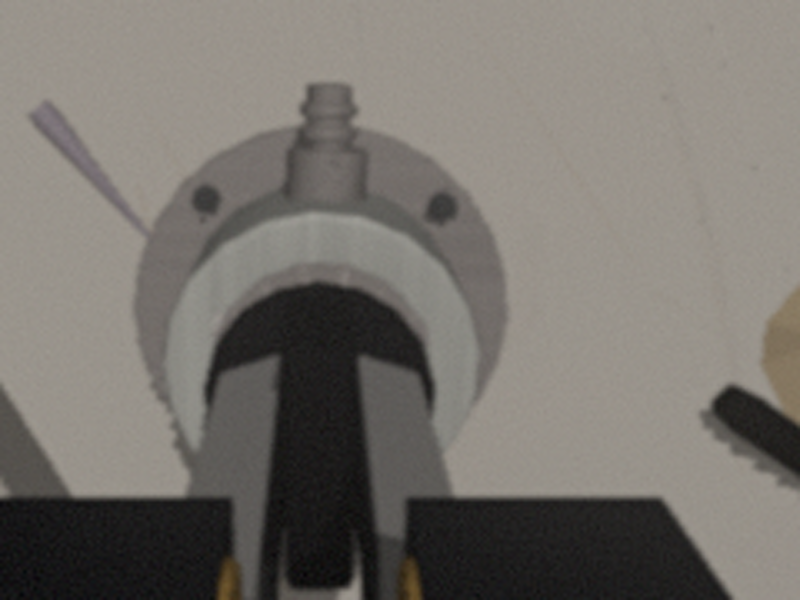

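The key's wing is now in line with the hose stub, a quarter turn from the slots. It hasn't moved in the grip (flange edge still at v≈283), the pressing force is 13.5 N and the tip is about 23 mm deep. Handing in.

```bash
python3 -c "
from station import env
print(env.job_done())"
```

```text
the job is handed in; nothing more can be done
None
```

I handed the job in with the key still gripped at 60 N, pushed to about 23 mm deep in the port (by my measurement, at the spring's stop) and turned about 1.54 rad clockwise; the judge gave no verdict back. I kept clear of the cap and jar but did not look at them again before handing in.

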